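# Try the plug gauge and reject the tight bushing

## Robot

A 6-joint arm with a two-finger parallel gripper is mounted at the origin on a cart in front of the work surface, level with it; the furniture and walls round the work are solid. World frame = base frame: x ahead of the robot, y to its left, z up, the work surface at z = 0. Lengths are in m, angles in rad, forces in N, time in s.
With the tool pointing down it reaches from about 0.35 to 0.975 m from the base axis. Payload 4.9 kg.
Tool frame: the origin (TCP) lies on the centre line of the jaws, within the pads' length; the fingertips stand 14 mm ahead of it and the grasp point (between the pads) lies 5 mm behind it (manip.nose_length is the distance from the TCP to the fingertips, in m); z points along the fingers, y is the line along which they close (so a half turn about z gives the same grasp; the last joint's range is limited). The gripper opens to 85 mm and grips with 20 to 120 N. Pads are 22 mm wide; open, the fingers measure 114 mm over their backs; the gripper's body (76 mm by 85 mm) begins 54 mm behind the grasp point. The pads swing forward as they close: fully open they stand 13 mm farther back than shut.
Start: joints at [1.017, 0.053, 1.613, -0, 1.476, -0.119], TCP at [0.263, 0.567, 0.245] pointing down, gripper open.
Joint ranges: [-3.01, 3.01], [-1.01, 2.22], [0.06, 2.58], [-1.02, 4.17], [0.09, 2.62], [-3.14, 3.14]. Speed limits (rad/s): [2.57, 2.57, 3.14, 3.14, 3.14, 3.14].

## Interface

Orientations are given as a unit quaternion [w, x, y, z].
In Python, from plant import manip, imaging gives the robot as it stands.
- The arm moves only by the tool play_rows, never from a script. Its argument "commands" is a list of rows, each a list of 6 numbers: the shift along the tool's x, y, z in mm, then the turn, a rotation vector about the tool's x, y, z in degrees. A call has 1 to 5 rows; each row shifts and turns the commanded pose from where the row before left it, along the tool's axes as they then stand; what a row does not reach is not made up. A row lasts 1/12 s, in which the tool goes at most 41.7 mm and 7.16 degrees, less where a joint would pass 70% of its speed; a pose out of reach is approached as far as the arm can. A call is refused whole if a number of a shift passes 41.7 or a number of a turn 7.16, either way. A call with a gripper value outside its range is refused whole. "hand" is the finger opening in mm, from 0 to 85.4, set as the call begins (left out, the last holds). The fingers move at their own pace and stop on an object; the grip force is fixed at half the most. Time passes only in rows, so rows that do not move let the fingers close. It gives the time, the measured TCP pose, the force, the opening and the grip force at its end, in the units of the state.
- manip.state(): the state, without advancing time (a new reading comes with each control period).
- imaging.grab_frame(name): name is "scene" or "top" or "wrist"; returns a dict with "image" (420x560x3 uint8, red, green, blue), "fx", "fy", "cx", "cy" (pixels), "R" (3x3) and "t" (3): a world point X has camera coordinates R X + t; the wrist camera has in their place "mount" (4x4, takes a point from camera to tool coordinates, whose origin is the TCP and whose axes are the flange's). Camera axes: x right, y down, z forward; pixel columns grow to the right and rows downward; lengths in m; the calibration is good to about 2 mm. The wrist camera is an equidistant fisheye: a pixel r from the principal point sees the ray r / f radians off the axis. A picture is of the moment at which its call begins: read the wrist's pose just before it. There is no depth.
- manip.job_done(): hands the job in; it is judged then, once.
The state is a dict: "time": time; "joint_pos": joint angles; "joint_vel": joint speeds; "joint_efforts": joint torques, N m; "tool_pos": TCP position; "tool_rot": TCP orientation; "contact_force": force on the tool from outside, world axes, zero at the start; "ft_torque": the same for the moment, N m; "gripper_width": opening from 0.0 (shut) to 1.0 (fully open); "grasp_force": force on a finger pad.
Only numpy, scipy, OpenCV 4.12 (cv2) and the standard library are available. Lean on these libraries where they do the work, as an engineer would, in place of code of your own. Each camera call takes 0.05 s, during which the arm holds its last target. There are 200 camera calls.

## Task

Two steel flanged bushings of the same outside size wait for welding. Lift the plug gauge out of its wooden stand, find the bushing whose bore it goes into, and leave it standing there, fully home. Then stand the other bushing, whose bore is too tight for the gauge, upright in the reject tray; the good bushing stays on the table.

Things in the scene. Friction and masses are not known exactly. Their poses are not given: they have to be found in the camera images.
- plug_gauge: steel plug gauge, upright, 78 mm high; z up, origin at the centre of the nose end. Plug 20 mm dia. to z 24 (nose tapers to 11 over the lowest 7); collar 34 mm dia. z 24-30; dark round handle 26 mm dia. z 30-78 mm. About 0.15 kg. Starts in a fixed wooden stand, 56 mm square, 34 mm high, collar on its top, origin 10 mm above the table. Home in the wide bushing: origin 16 mm above the bushing's.
- bushing_wide: steel flanged bushing the gauge fits: loose, standing flange down on the table, 40 mm high; flange 56 mm diameter and 6 mm thick at the bottom, body above it 48 mm diameter; through bore 25 mm diameter along z. Origin at the centre of the underside, z up. Mass about 0.25 kg.
- bushing_tight: steel flanged bushing too tight for the gauge: the same as the other outside (40 mm high, flange 56 mm diameter and 6 mm thick at the bottom, body 48 mm diameter, 0.25 kg), but its through bore is only 13 mm in diameter. Origin at the centre of the underside, z up.
- reject_tray: reject tray: fixed square dark sheet-metal tray, 120 by 120 mm outside along its x and y, rim 16 mm above the table, walls and floor 3 mm thick, open at the top. Origin at the centre of the underside, z up.

How it is judged:
On the way, in this order (a step that is already met when the one before it is completed fails the run):
1. the gauge stands fully home in the bore of the wide bushing, let go (horizontal distance between plug_gauge and bushing_wide below 0.008 m and z of plug_gauge in the frame of bushing_wide between 0.008 and 0.022 m and angle between plug_gauge's own z axis and vertical below 0.175 rad and contact force between the fingers and plug_gauge below 0.2 N), for 0.2 s.
2. the tight bushing stands in the reject tray, let go (x of bushing_tight in the frame of reject_tray between -0.04 and 0.04 m and y of bushing_tight in the frame of reject_tray between -0.04 and 0.04 m and z of bushing_tight in the frame of reject_tray below 0.012 m and angle between bushing_tight's own z axis and vertical below 0.175 rad and contact force between the fingers and bushing_tight below 0.2 N), for 0.2 s.
At the end, for the whole second after the job is handed in: At rest: gauge in the wide bushing (axes within 8 mm, collar within 6 mm of the rim, tilt under 10 deg); wide bushing upright on the table, over 80 mm from the tray's centre; tight bushing upright (10 deg) on the tray floor, within 40 mm of its centre along each side (horizontal distance between plug_gauge and bushing_wide below 0.008 m and z of plug_gauge in the frame of bushing_wide between 0.008 and 0.022 m and angle between each of plug_gauge, bushing_tight, bushing_wide's own z axis and vertical below 0.175 rad and x of bushing_tight in the frame of reject_tray between -0.04 and 0.04 m and y of bushing_tight in the frame of reject_tray between -0.04 and 0.04 m and z of bushing_tight in the frame of reject_tray below 0.012 m and height (world z) of bushing_wide below 0.01 m and horizontal distance between bushing_wide and reject_tray above 0.08 m and linear speed of each of plug_gauge, bushing_tight, bushing_wide below 0.02 m/s); the robot touches nothing.
It also fails if it takes over 54 s, if anything falls off the work surface, if the arm or the gripper's body presses on something with over 40 N, if the wrist force passes 120 N, or if a joint passes its speed limit or range.

## Working session

There is one attempt and no reset: what is moved stays moved. The work goes in short steps, Python scripts to look and compute and a tool call to move; the robot and the scene stay as the last step left them, time stands still between calls to the robot, and variables do not carry over. Pictures are saved under pics/ and viewed, at most 10 in all, crops included, and the job is handed in when it is done.

Besides the shell and the picture viewer there is one more tool, called after "Request:" by a JSON object that holds its "name" and its "arguments", one argument or row to a line. play_rows: Moves the arm, as the interface text tells. Its arguments: {"type":"object","properties":{"commands":{"type":"array","items":{"type":"array","items":{"type":"number"}}},"hand":{"type":"number"}},"required":["commands"]}

```bash
ls; mkdir -p pics; python3 - <<'E'
from plant import manip, imaging
import cv2,pickle
print(manip.state())
d={}
for n in("scene","top","wrist"):
    f=imaging.grab_frame(n);d[n]=f
    cv2.imwrite(f"pics/{n}0.png",cv2.cvtColor(f["image"],cv2.COLOR_RGB2BGR))
    print({k:v for k,v in f.items() if k!="image"})
pickle.dump(d,open("f0.pkl","wb"))
E
```

```text
pics
{'time': 0.0, 'joint_pos': array([ 1.01699960e+00,  5.33471210e-02,  1.61427975e+00, -1.46639183e-05,
        1.47601516e+00, -1.18981176e-01]), 'joint_vel': array([-0.00012108,  0.00050818, -0.00135673, -0.00016869,  0.00315695,
       -0.00070387]), 'joint_efforts': array([ 3.79795247e-04, -3.93698502e+01, -3.70170987e+01, -6.75702267e-05,
        7.32857472e-03, -1.63911091e-05]), 'tool_pos': array([0.26295534, 0.56633786, 0.24407755]), 'tool_rot': array([-3.31339485e-04,  2.15698349e-01,  9.76459509e-01, -9.69663662e-04]), 'contact_force': array([-0.25746402, -0.1272211 ,  0.63961817]), 'ft_torque': array([-0.02795541, -0.02703746,  0.03062506]), 'grasp_force': 0.0, 'gripper_width': 1.0019870871424086}
{'fx': 495.75665951879853, 'fy': 495.75665951879853, 'cx': 284.95083929453693, 'cy': 211.8789903698242, 'R': array([[ 0.82132754, -0.5703136 ,  0.01278571],
       [-0.27416655, -0.41429284, -0.86786758],
       [ 0.50025372,  0.70929813, -0.49663103]]), 't': array([-0.41806953,  0.206129  ,  0.5531059 ])}
{'fx': 386.06096379199386, 'fy': 386.06096379199386, 'cx': 276.5400337218734, 'cy': 213.43505742588601, 'R': array([[-0.01901169, -0.99978002, -0.00885851],
       [-0.98394509,  0.02028167, -0.17731532],
       [ 0.17745598,  0.00534522, -0.98411422]]), 't': array([0.09255319, 0.54144994, 0.8040225 ])}
{'fx': 325.19226210127806, 'fy': 325.19226210127806, 'cx': 280.44839889973247, 'cy': 205.74865039043513, 'mount': array([[ 5.89726618e-04, -9.55147595e-01, -2.96129571e-01,
         7.61683126e-02],
       [ 9.99999467e-01,  3.12227826e-04,  9.84375338e-04,
        -1.12974206e-03],
       [-8.47763845e-04, -2.96129994e-01,  9.55147270e-01,
        -1.28744382e-01],
       [ 0.00000000e+00,  0.00000000e+00,  0.00000000e+00,
         1.00000000e+00]])}
```

View pics/scene0.png

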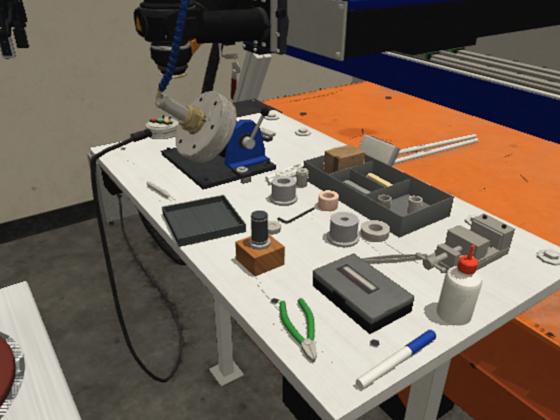

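View pics/top0.png

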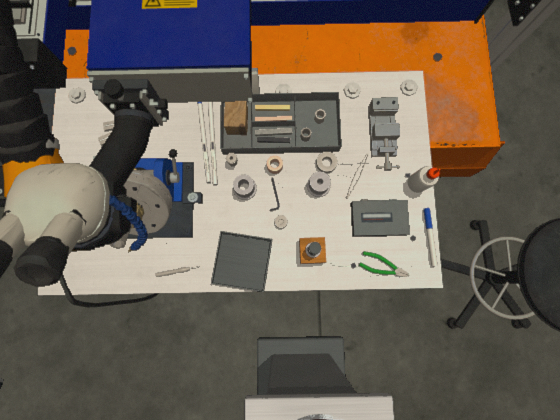

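The scene view shows the gauge in its stand at (259,228), bushings at (284,190) and (344,228), and the tray at (203,219). In the top view the gauge is at (313,250), the bushings at (244,186) and (319,183), and the tray at (242,262). I'll enlarge these areas.

```bash
python3 - <<'E'
import cv2,numpy as np
t=cv2.imread("pics/top0.png");s=cv2.imread("pics/scene0.png")
a=cv2.resize(t[165:300,205:345],None,fx=4,fy=4,interpolation=cv2.INTER_CUBIC)
b=cv2.resize(s[165:285,155:365],None,fx=3.8,fy=3.8,interpolation=cv2.INTER_CUBIC)
for im,x0,y0,f in((a,205,165,4),(b,155,165,3.8)):
    for u in range(0,600,20):
        if x0<=u<x0+im.shape[1]/f:
            X=int((u+.5-x0)*f);cv2.line(im,(X,0),(X,5),(0,0,255),1);cv2.putText(im,str(u),(X-9,15),0,.35,(0,0,255),1)
        if y0<=u<y0+im.shape[0]/f:
            Y=int((u+.5-y0)*f);cv2.line(im,(0,Y),(5,Y),(0,0,255),1);cv2.putText(im,str(u),(6,Y+4),0,.35,(0,0,255),1)
cv2.imwrite("pics/topc.png",a);cv2.imwrite("pics/scenec.png",b)
E
```

```text
(no output)
```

View pics/topc.png

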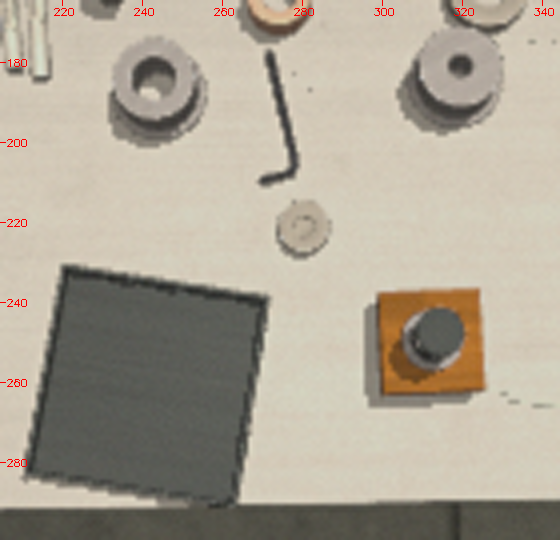

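View pics/scenec.png

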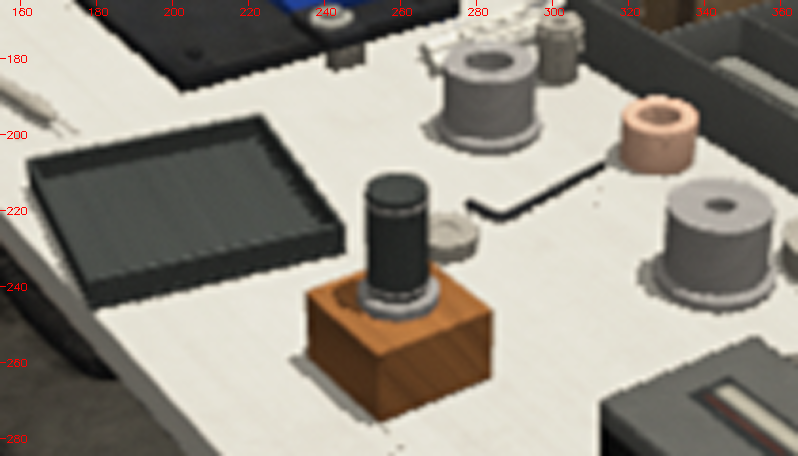

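Top crop: rim of the wide bushing at (243.5,184.2), tight (319.7,181.2), gauge top (314.5,248), tray corners (220.5,231), (271.3,239), (263,291), (211.3,284). Scene crop: wide (283.5,181), tight (344.2,219), gauge top (258.7,214.5). The wide bore is the bushing at larger y.

```bash
cat > h.py <<'E'
import numpy as np
from scipy.spatial.transform import Rotation as Ro
def ray(f,u,v):
    d=np.array([(u-f["cx"])/f["fx"],(v-f["cy"])/f["fy"],1]);R=f["R"];return -R.T@f["t"],R.T@d/np.linalg.norm(d)
def tri(rs):
    A=sum(np.eye(3)-np.outer(d,d) for _,d in rs);b=sum((np.eye(3)-np.outer(d,d))@c for c,d in rs);return np.linalg.solve(A,b)
def atz(r,z): c,d=r;return c+d*(z-c[2])/d[2]
def wray(f,st,u,v):
    x,y=(u-f["cx"])/f["fx"],(v-f["cy"])/f["fy"];a=np.hypot(x,y)
    d=np.array([x/a*np.sin(a),y/a*np.sin(a),np.cos(a)])if a else np.array([0,0,1.])
    q=st["tool_rot"];T=Ro.from_quat([q[1],q[2],q[3],q[0]]).as_matrix();M=f["mount"]
    return st["tool_pos"]+T@M[:3,3],T@M[:3,:3]@d
def wproj(f,st,X):
    q=st["tool_rot"];T=Ro.from_quat([q[1],q[2],q[3],q[0]]).as_matrix();M=f["mount"]
    p=M[:3,:3].T@(T.T@(X-st["tool_pos"])-M[:3,3]);r=np.hypot(p[0],p[1]);a=np.arctan2(r,p[2])
    return f["cx"]+f["fx"]*a*p[0]/r,f["cy"]+f["fy"]*a*p[1]/r
def rowsto(st,target):
    "shift in tool axes, mm"
    q=st["tool_rot"];T=Ro.from_quat([q[1],q[2],q[3],q[0]]).as_matrix();return 1000*T.T@(np.array(target)-st["tool_pos"])
E
python3 - <<'E'
from h import *;import pickle
np.set_printoptions(precision=4,suppress=True)
d=pickle.load(open("f0.pkl","rb"));t,s=d["top"],d["scene"]
for n,a,b,z in(("wide",(243.5,184.2),(283.5,181),.04),("tight",(319.7,181.2),(344.2,219),.04),("gauge",(314.5,248),(258.7,214.5),.088)):
    print(n,tri([ray(t,*a),ray(s,*b)]),atz(ray(t,*a),z),atz(ray(s,*b),z))
c=[atz(ray(t,*p),.016) for p in((220.5,231),(271.3,239),(263,291),(211.3,284))];print(c,np.mean(c,0),np.arctan2(*(c[0]-c[1])[[0,1]]))
print(tri([ray(t,220.5,231),ray(s,224,195.5)]),tri([ray(t,271.3,239),ray(s,245,222.5)]))
from plant import manip
st=manip.state();q=st["tool_rot"];print(Ro.from_quat([q[1],q[2],q[3],q[0]]).as_matrix())
E
```

```text
wide [0.6138 0.1558 0.0376] [0.6136 0.1554 0.04  ] [0.6106 0.152  0.04  ]
tight [ 0.6175 -0.0175  0.0371] [ 0.6169 -0.0172  0.04  ] [ 0.6138 -0.0211  0.04  ]
gauge [0.4622 0.004  0.085 ] [0.4618 0.0044 0.088 ] [ 0.4597 -0.0004  0.088 ]
[array([0.511 , 0.2105, 0.016 ]), array([0.4904, 0.095 , 0.016 ]), array([0.3751, 0.1153, 0.016 ]), array([0.3925, 0.2302, 0.016 ])] [0.4423 0.1627 0.016 ] 0.1767341884133431
[0.5121 0.211  0.0112] [0.4905 0.095  0.016 ]
[[-0.907   0.4212 -0.0009]
 [ 0.4212  0.907  -0.0014]
 [ 0.0002 -0.0017 -1.    ]]
```

Request:
{"name": "play_rows", "arguments": {
  "commands": [
    [0,0,0,0,0,-6.2],
    [0,0,0,0,0,-6.2],
    [0,0,0,0,0,-6.2],
    [0,0,0,0,0,-6.2],
    [-13,-37,0,0,0,0]
  ]
}}

```text
time: 0.57
tool_pos: [0.2747, 0.5325, 0.2441]
tool_rot: [-0.001, -0.003, 1.0, 0.0]
contact_force: [0.7, -1.0, -0.3]
gripper_width: 1.001
grasp_force: 0.0
```

Request:
{"name": "play_rows", "arguments": {
  "commands": [
    [-13,-37,0,0,0,0],
    [-13,-37,0,0,0,0],
    [-13,-37,0,0,0,0],
    [-13,-37,0,0,0,0],
    [-13,-37,0,0,0,0]
  ]
}}

```text
time: 0.98
tool_pos: [0.3408, 0.3429, 0.2449]
tool_rot: [-0.0, 0.001, 1.0, -0.0]
contact_force: [0.3, 0.0, -0.1]
gripper_width: 0.998
grasp_force: 0.0
```

Request:
{"name": "play_rows", "arguments": {
  "commands": [
    [-13,-37,0,0,0,0],
    [-13,-37,0,0,0,0],
    [-13,-37,0,0,0,0],
    [-13,-37,0,0,0,0],
    [0,0,0,0,0,0]
  ]
}}

```text
time: 1.4
tool_pos: [0.3942, 0.1914, 0.2451]
tool_rot: [0.001, 0.005, 1.0, -0.001]
contact_force: [-0.9, 0.4, 0.3]
gripper_width: 1.001
grasp_force: 0.0
```

Request:
{"name": "play_rows", "arguments": {
  "commands": [
    [-13,-38,0,0,0,0],
    [-13,-38,0,0,0,0],
    [-13,-38,10,0,0,0],
    [-13,-38,20,0,0,0],
    [-13,-37,20,0,0,0]
  ]
}}

```text
time: 1.82
tool_pos: [0.4564, 0.0106, 0.1982]
tool_rot: [0.001, 0.001, 1.0, -0.0]
contact_force: [0.3, 0.2, 0.6]
gripper_width: 1.0
grasp_force: 0.0
```

Request:
{"name": "play_rows", "arguments": {
  "commands": [
    [0,0,0,0,0,0],
    [0,0,0,0,0,0]
  ]
}}

```text
time: 1.98
tool_pos: [0.4548, 0.0111, 0.196]
tool_rot: [-0.002, 0.003, 1.0, 0.0]
contact_force: [-0.2, -0.0, 0.6]
gripper_width: 1.003
grasp_force: 0.0
```

```bash
cat > look.py <<'E'
import sys,pickle,cv2;from h import *
from plant import manip,imaging
st=manip.state();f=imaging.grab_frame("wrist");pickle.dump((st,f),open(sys.argv[1]+".pkl","wb"))
im=cv2.cvtColor(f["image"],cv2.COLOR_RGB2BGR)
for u in range(0,560,40):cv2.putText(im,str(u),(u-9,9),0,.33,(0,0,255),1);cv2.line(im,(u,10),(u,14),(0,0,255),1)
for u in range(40,420,40):cv2.putText(im,str(u),(6,u+4),0,.33,(0,0,255),1);cv2.line(im,(0,u),(5,u),(0,0,255),1)
cv2.imwrite(f"pics/{sys.argv[1]}.png",im)
print(st["time"],st["tool_pos"],[wproj(f,st,np.array(p)) for p in((.461,.002,.088),(.614,-.019,.04),(.612,.154,.04))])
E
python3 look.py w1
```

```text
1.9833 [0.45482556 0.01111543 0.19602953] [(np.float64(269.2834143773073), np.float64(217.78096726454638)), (np.float64(254.38713053793708), np.float64(333.3357040514987)), (np.float64(404.71955261478735), np.float64(325.4807721665398))]
```

View pics/w1.png

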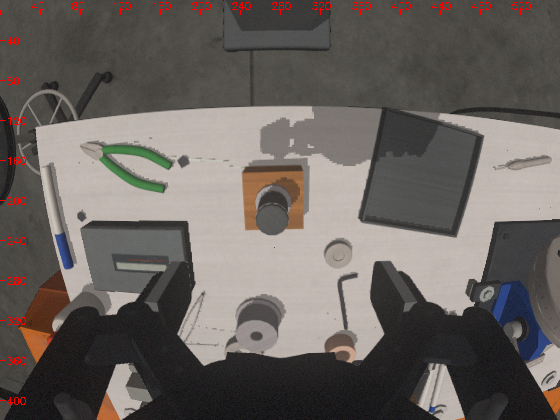

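The gauge's top is at (271,218) and the tight bushing's rim is at about (257,336), both within 3 px of prediction. The gauge is therefore at about (0.4615, 0.003).

Request:
{"name": "play_rows", "arguments": {
  "commands": [
    [-7,-8,0,0,0,0],
    [0,0,30,0,0,0],
    [0,0,35,0,0,0],
    [0,0,35,0,0,0],
    [0,0,33,0,0,0]
  ]
}}

```text
time: 2.45
tool_pos: [0.4636, 0.0052, 0.0647]
tool_rot: [0.002, -0.0, 1.0, -0.0]
contact_force: [1.0, -0.0, 0.3]
gripper_width: 0.999
grasp_force: 0.0
```

Request:
{"name": "play_rows", "arguments": {
  "commands": [
    [0,0,0,0,0,0],
    [0,0,0,0,0,0]
  ]
}}

```text
time: 2.62
tool_pos: [0.4617, 0.0052, 0.0641]
tool_rot: [-0.002, -0.0, 1.0, 0.0]
contact_force: [-0.1, 0.0, 0.9]
gripper_width: 0.997
grasp_force: 0.0
```

```bash
python3 look.py w2
```

```text
2.6167 [0.46174169 0.00515624 0.06412046] [(np.float64(274.0964471649338), np.float64(311.34368591364705)), (np.float64(250.27086120021912), np.float64(427.1105019159952)), (np.float64(455.1382929818295), np.float64(406.4304179608072))]
```

View pics/w2.png

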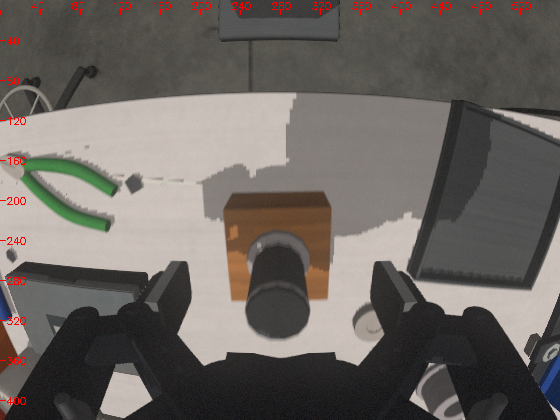

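The gauge's top centre is at (278,309), midway between the fingers and within about 2 mm. I'll nudge across and close.

Request:
{"name": "play_rows", "arguments": {
  "commands": [
    [0.5,-1.7,0,0,0,0],
    [0,0,0,0,0,0],
    [0,0,0,0,0,0],
    [0,0,0,0,0,0],
    [0,0,0,0,0,0]
  ],
  "hand": 0
}}

```text
time: 3.08
tool_pos: [0.4627, 0.0024, 0.0659]
tool_rot: [0.001, 0.001, 1.0, 0.0]
contact_force: [-0.2, 0.8, 5.7]
gripper_width: 0.303
grasp_force: 8.2
```

Request:
{"name": "play_rows", "arguments": {
  "commands": [
    [0,0,0,0,0,0],
    [0,0,0,0,0,0],
    [0,0,0,0,0,0],
    [0,0,0,0,0,0],
    [0,0,0,0,0,0]
  ]
}}

```text
time: 3.5
tool_pos: [0.4629, 0.0024, 0.066]
tool_rot: [0.001, 0.001, 1.0, -0.0]
contact_force: [-1.2, -0.1, 5.4]
gripper_width: 0.292
grasp_force: 58.6
```

Request:
{"name": "play_rows", "arguments": {
  "commands": [
    [0,0,-10,0,0,0],
    [0,0,-20,0,0,0],
    [0,0,-25,0,0,0],
    [0,0,-25,0,0,0],
    [0,0,-20,0,0,0]
  ]
}}

```text
time: 3.92
tool_pos: [0.4619, 0.0024, 0.1664]
tool_rot: [0.0, 0.001, 1.0, -0.0]
contact_force: [0.1, -0.1, -1.2]
gripper_width: 0.287
grasp_force: 59.5
```

Request:
{"name": "play_rows", "arguments": {
  "commands": [
    [-15,15,0,0,0,0],
    [-25,25,0,0,0,0],
    [-25,25,0,0,0,0],
    [-25,25,0,0,0,0],
    [-25,25,0,0,0,0]
  ]
}}

```text
time: 4.33
tool_pos: [0.5777, 0.1183, 0.1644]
tool_rot: [-0.001, 0.001, 1.0, -0.0]
contact_force: [0.1, 0.1, -2.2]
gripper_width: 0.288
grasp_force: 59.7
```

Request:
{"name": "play_rows", "arguments": {
  "commands": [
    [-20,20,0,0,0,0],
    [-15,15,0,0,0,0],
    [0,0,0,0,0,0],
    [0,0,0,0,0,0],
    [0,0,0,0,0,0]
  ]
}}

```text
time: 4.75
tool_pos: [0.6114, 0.1517, 0.1641]
tool_rot: [-0.001, 0.001, 1.0, -0.0]
contact_force: [0.3, -0.8, -1.1]
gripper_width: 0.29
grasp_force: 59.7
```

```bash
python3 look.py w3; python3 - <<'E'
from plant import imaging;import cv2
a=[]
import pickle
d={n:imaging.grab_frame(n) for n in("scene","top")};pickle.dump(d,open("f1.pkl","wb"))
s,t=[cv2.cvtColor(d[n]["image"],cv2.COLOR_RGB2BGR) for n in("scene","top")]
w=cv2.imread("pics/w3.png")
for im,x0,y0,wd,h in((s,230,110,100,105),(t,200,150,100,105)):
    c=cv2.resize(im[y0:y0+h,x0:x0+wd],None,fx=4,fy=4,interpolation=cv2.INTER_CUBIC)[:, :]
    for u in range(x0,x0+wd,10):cv2.putText(c,str(u),(int((u-x0+.5)*4)-9,8),0,.3,(0,0,255),1)
    for v in range(y0,y0+h,10):cv2.putText(c,str(v),(0,int((v-y0+.5)*4)+4),0,.3,(0,0,255),1)
    a.append(c)
cv2.imwrite("pics/c3.png",cv2.hconcat(a))
E
```

```text
4.75 [0.6114111  0.15165288 0.16413736] [(np.float64(72.54092043658096), np.float64(23.237477313874336)), (np.float64(95.02640718074969), np.float64(206.9568213006207)), (np.float64(284.1259838656785), np.float64(204.47924628096624))]
```

View pics/w3.png

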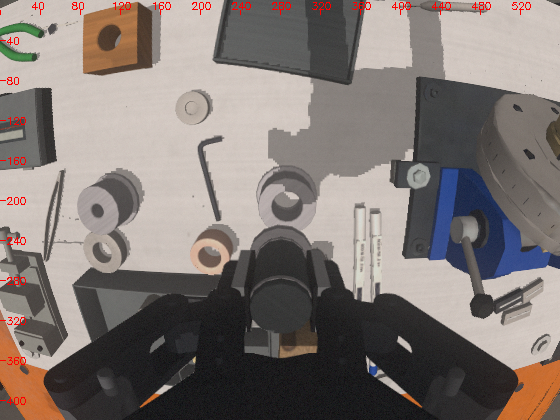

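View pics/c3.png

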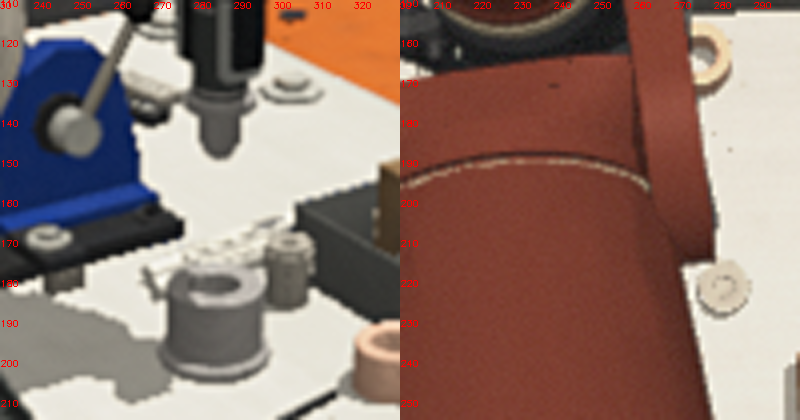

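In the wrist view the wide rim is centred at (287,204) and the gauge handle's top at (281,305). In the scene crop the nose end is at about (284.6,147.5) and the bore centre at (282.7,180.7). The bushing has not moved.

```bash
python3 - <<'E'
from h import *;import pickle
np.set_printoptions(precision=4,suppress=True)
st,f=pickle.load(open("w3.pkl","rb"));s=pickle.load(open("f1.pkl","rb"))["scene"];p=st["tool_pos"]
print("gauge top",atz(wray(f,st,281,305),p[2]+.022)-p)
print("wide wrist",atz(wray(f,st,287,204),.04), "tight",atz(wray(f,st,97,211),.04))
print("nose scene",atz(ray(s,284.6,147.5),p[2]-.056)-p,"bore scene",atz(ray(s,282.7,180.7),.04))
print("wide tri", tri([wray(f,st,287,204),ray(s,282.7,180.7)]))
E
```

```text
gauge top [-0.0025 -0.0004  0.022 ]
wide wrist [0.6116 0.1563 0.04  ] tight [ 0.6179 -0.0175  0.04  ]
nose scene [ 0.0008  0.0006 -0.056 ] bore scene [0.61   0.1539 0.04  ]
wide tri [0.6119 0.1564 0.0385]
```

Request:
{"name": "play_rows", "arguments": {
  "commands": [
    [-1,4,15,0,0,0],
    [0,0,20,0,0,0],
    [0,0,20,0,0,0],
    [0,0,10,0,0,0],
    [0,0,4,0,0,0]
  ]
}}

```text
time: 5.32
tool_pos: [0.6111, 0.1557, 0.0923]
tool_rot: [-0.003, 0.001, 1.0, -0.0]
contact_force: [-0.6, 0.1, -1.9]
gripper_width: 0.286
grasp_force: 59.7
```

Request:
{"name": "play_rows", "arguments": {
  "commands": [
    [0,0,2,0,0,0],
    [0,0,2,0,0,0],
    [0,0,2,0,0,0],
    [0,0,1,0,0,0],
    [0,0,0,0,0,0]
  ]
}}

```text
time: 5.73
tool_pos: [0.6138, 0.1562, 0.0895]
tool_rot: [0.001, 0.001, 1.0, 0.0]
contact_force: [-0.5, -0.6, -0.9]
gripper_width: 0.29
grasp_force: 59.7
```

Request:
{"name": "play_rows", "arguments": {
  "commands": [
    [0,0,2,0,0,0],
    [0,0,2,0,0,0],
    [0,0,1,0,0,0],
    [0,0,0,0,0,0]
  ]
}}

```text
time: 6.07
tool_pos: [0.6131, 0.1561, 0.0834]
tool_rot: [-0.0, 0.001, 1.0, -0.0]
contact_force: [-0.4, 0.1, -1.4]
gripper_width: 0.289
grasp_force: 59.7
```

Request:
{"name": "play_rows", "arguments": {
  "commands": [
    [0,0,2,0,0,0],
    [0,0,2,0,0,0],
    [0,0,2,0,0,0],
    [0,0,0,0,0,0]
  ]
}}

```text
time: 6.4
tool_pos: [0.6129, 0.1561, 0.0771]
tool_rot: [-0.001, 0.001, 1.0, -0.0]
contact_force: [-0.5, -0.5, -1.5]
gripper_width: 0.286
grasp_force: 59.7
```

Still free. Collar contact is expected at TCP z ≈ 0.072.

Request:
{"name": "play_rows", "arguments": {
  "commands": [
    [0,0,2,0,0,0],
    [0,0,1.5,0,0,0],
    [0,0,1,0,0,0],
    [0,0,0,0,0,0]
  ]
}}

```text
time: 6.73
tool_pos: [0.6131, 0.1561, 0.0729]
tool_rot: [-0.0, 0.001, 1.0, -0.0]
contact_force: [-0.0, 0.0, -2.3]
gripper_width: 0.287
grasp_force: 59.7
```

Request:
{"name": "play_rows", "arguments": {
  "commands": [
    [0,0,1,0,0,0],
    [0,0,0,0,0,0]
  ]
}}

```text
time: 6.9
tool_pos: [0.6133, 0.1561, 0.0722]
tool_rot: [-0.0, 0.001, 1.0, 0.0]
contact_force: [0.3, 0.9, -2.0]
gripper_width: 0.287
grasp_force: 59.7
```

Request:
{"name": "play_rows", "arguments": {
  "commands": [
    [0,0,0.5,0,0,0],
    [0,0,0,0,0,0],
    [0,0,0,0,0,0],
    [0,0,0,0,0,0],
    [0,0,0,0,0,0]
  ],
  "hand": 70
}}

```text
time: 7.32
tool_pos: [0.6136, 0.1562, 0.0721]
tool_rot: [0.0, 0.001, 1.0, 0.0]
contact_force: [0.6, 0.1, 0.1]
gripper_width: 0.82
grasp_force: 0.0
```

Request:
{"name": "play_rows", "arguments": {
  "commands": [
    [0,0,0,0,0,0],
    [0,0,0,0,0,0],
    [0,0,-10,0,0,0],
    [0,0,-20,0,0,0],
    [0,0,-25,0,0,0]
  ]
}}

```text
time: 7.73
tool_pos: [0.6118, 0.1559, 0.1257]
tool_rot: [-0.002, 0.001, 1.0, -0.0]
contact_force: [1.1, -0.7, -0.1]
gripper_width: 0.819
grasp_force: 0.0
```

Request:
{"name": "play_rows", "arguments": {
  "commands": [
    [0,0,-25,0,0,0],
    [0,-30,-20,0,0,0],
    [0,-35,0,0,0,0],
    [0,-35,0,0,0,0],
    [0,-35,0,0,0,0]
  ],
  "hand": 85
}}

```text
time: 8.15
tool_pos: [0.6134, 0.02, 0.1738]
tool_rot: [0.001, 0.0, 1.0, -0.0]
contact_force: [-0.1, 0.2, -0.1]
gripper_width: 0.994
grasp_force: 0.0
```

Request:
{"name": "play_rows", "arguments": {
  "commands": [
    [0,-30,0,0,0,0],
    [0,-10,0,0,0,0],
    [0,0,0,0,0,0],
    [0,0,0,0,0,0]
  ]
}}

```text
time: 8.48
tool_pos: [0.6131, -0.0186, 0.1723]
tool_rot: [0.0, 0.001, 1.0, 0.0]
contact_force: [-0.3, 0.2, 0.7]
gripper_width: 0.992
grasp_force: 0.0
```

```bash
python3 look.py w4; python3 - <<'E'
from plant import imaging;import cv2
s=cv2.cvtColor(imaging.grab_frame("scene")["image"],cv2.COLOR_RGB2BGR)
w=cv2.imread("pics/w4.png");c=cv2.resize(s[110:215,240:300],None,fx=4,fy=4,interpolation=cv2.INTER_CUBIC)
cv2.imwrite("pics/c4.png",cv2.hconcat([w,c]))
E
```

```text
8.4833 [ 0.61309219 -0.01862699  0.17228125] [(np.float64(312.4463029726692), np.float64(-2.405880232691345)), (np.float64(280.5404210375405), np.float64(201.65382193996072)), (np.float64(464.8215137737852), np.float64(199.58287889545525))]
```

View pics/c4.png

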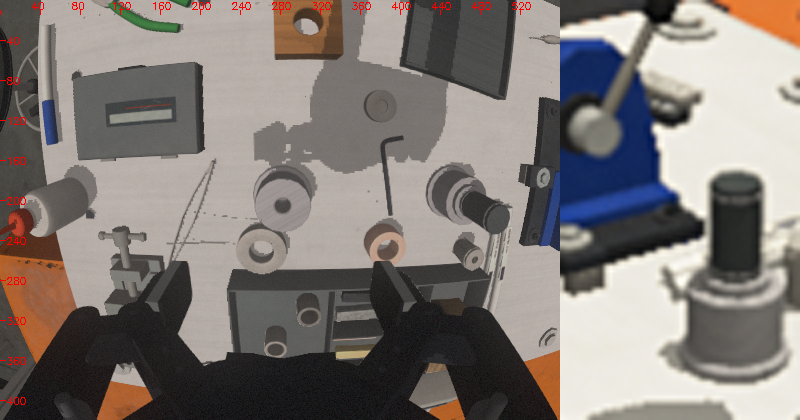

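The gauge is home in the wide bushing with its collar on the rim. The tight rim is at (283,205), so the bushing is at about (0.6165,-0.017). A ring at (262,248) is close by, so I'll turn the jaws 10° away from it.

Request:
{"name": "play_rows", "arguments": {
  "commands": [
    [-3.5,1.6,10,0,0,0],
    [0,0,30,0,0,5],
    [0,0,30,0,0,5],
    [0,0,30,0,0,0],
    [0,0,15,0,0,0]
  ]
}}

```text
time: 9.0
tool_pos: [0.6137, -0.0153, 0.0515]
tool_rot: [-0.003, 0.087, 0.996, 0.0]
contact_force: [-0.7, 0.6, -0.2]
gripper_width: 0.997
grasp_force: 0.0
```

Request:
{"name": "play_rows", "arguments": {
  "commands": [
    [0,0,14,0,0,0],
    [0,0,8,0,0,0],
    [0,0,5,0,0,0],
    [0,0,0,0,0,0]
  ]
}}

```text
time: 9.33
tool_pos: [0.6164, -0.0168, 0.0291]
tool_rot: [-0.0, 0.088, 0.996, 0.0]
contact_force: [-0.3, -0.0, -0.5]
gripper_width: 0.999
grasp_force: 0.0
```

Request:
{"name": "play_rows", "arguments": {
  "commands": [
    [0,0,0,0,0,0],
    [0,0,0,0,0,0],
    [0,0,0,0,0,0],
    [0,0,0,0,0,0],
    [0,0,0,0,0,0]
  ],
  "hand": 0
}}

```text
time: 9.75
tool_pos: [0.618, -0.0175, 0.0318]
tool_rot: [0.002, 0.088, 0.996, -0.0]
contact_force: [-0.6, 0.5, 6.0]
gripper_width: 0.538
grasp_force: 61.8
```

Request:
{"name": "play_rows", "arguments": {
  "commands": [
    [0,0,0,0,0,0],
    [0,0,0,0,0,0],
    [0,0,0,0,0,0],
    [0,0,0,0,0,0]
  ]
}}

```text
time: 10.08
tool_pos: [0.618, -0.0175, 0.0318]
tool_rot: [0.002, 0.088, 0.996, -0.0]
contact_force: [-0.1, 0.6, 6.1]
gripper_width: 0.539
grasp_force: 61.9
```

Request:
{"name": "play_rows", "arguments": {
  "commands": [
    [0,0,-10,0,0,0],
    [0,0,-20,0,0,-5],
    [0,0,-25,0,0,-5],
    [0,0,-25,0,0,0],
    [0,0,-10,0,0,0]
  ]
}}

```text
time: 10.5
tool_pos: [0.6179, -0.0176, 0.1236]
tool_rot: [0.002, 0.001, 1.0, -0.0]
contact_force: [1.2, 0.3, -0.4]
gripper_width: 0.531
grasp_force: 61.9
```

Request:
{"name": "play_rows", "arguments": {
  "commands": [
    [15,15,0,0,0,0],
    [25,25,0,0,0,0],
    [25,25,0,0,0,0],
    [25,25,0,0,0,0],
    [25,25,0,0,0,0]
  ]
}}

```text
time: 10.92
tool_pos: [0.4996, 0.0987, 0.1187]
tool_rot: [-0.001, 0.002, 1.0, -0.0]
contact_force: [1.4, 0.5, -1.9]
gripper_width: 0.537
grasp_force: 61.9
```

Request:
{"name": "play_rows", "arguments": {
  "commands": [
    [25,25,0,0,0,0],
    [20,22,0,0,0,0],
    [14,16,0,0,0,0],
    [0,0,0,0,0,0],
    [0,0,0,0,0,0]
  ]
}}

```text
time: 11.33
tool_pos: [0.4416, 0.1615, 0.119]
tool_rot: [-0.001, 0.0, 1.0, -0.0]
contact_force: [0.1, 0.0, -2.1]
gripper_width: 0.528
grasp_force: 62.0
```

Request:
{"name": "play_rows", "arguments": {
  "commands": [
    [0,0,15,0,0,0],
    [0,0,25,0,0,0],
    [0,0,20,0,0,0],
    [0,0,12,0,0,0],
    [0,0,4,0,0,0]
  ]
}}

```text
time: 11.75
tool_pos: [0.4413, 0.1598, 0.0409]
tool_rot: [-0.003, 0.002, 1.0, -0.001]
contact_force: [-0.3, 0.6, -2.6]
gripper_width: 0.534
grasp_force: 62.0
```

Request:
{"name": "play_rows", "arguments": {
  "commands": [
    [0,0,2,0,0,0],
    [0,0,2,0,0,0],
    [0,0,1,0,0,0],
    [0,0,0,0,0,0]
  ]
}}

```text
time: 12.08
tool_pos: [0.4437, 0.161, 0.0396]
tool_rot: [0.001, 0.001, 1.0, 0.0]
contact_force: [-0.4, -0.9, -2.1]
gripper_width: 0.533
grasp_force: 62.0
```

Request:
{"name": "play_rows", "arguments": {
  "commands": [
    [0,0,2,0,0,0],
    [0,0,1,0,0,0],
    [0,0,0,0,0,0],
    [0,0,0,0,0,0]
  ]
}}

```text
time: 12.42
tool_pos: [0.4429, 0.1611, 0.0359]
tool_rot: [0.0, 0.001, 1.0, 0.0]
contact_force: [1.7, 1.2, -2.1]
gripper_width: 0.533
grasp_force: 62.0
```

Request:
{"name": "play_rows", "arguments": {
  "commands": [
    [0,0,1,0,0,0],
    [0,0,0,0,0,0],
    [0,0,0,0,0,0]
  ]
}}

```text
time: 12.67
tool_pos: [0.4429, 0.1611, 0.0348]
tool_rot: [0.0, 0.001, 1.0, 0.0]
contact_force: [-0.4, 0.5, -1.1]
gripper_width: 0.533
grasp_force: 62.1
```

Load is just starting to come off onto the floor (expected TCP 0.0348), so I'll release.

Request:
{"name": "play_rows", "arguments": {
  "commands": [
    [0,0,0,0,0,0],
    [0,0,0,0,0,0],
    [0,0,0,0,0,0],
    [0,0,0,0,0,0],
    [0,0,0,0,0,0]
  ],
  "hand": 75
}}

```text
time: 13.08
tool_pos: [0.4431, 0.1611, 0.035]
tool_rot: [0.0, 0.001, 1.0, 0.0]
contact_force: [-0.6, 0.5, -0.8]
gripper_width: 0.875
grasp_force: 0.0
```

Request:
{"name": "play_rows", "arguments": {
  "commands": [
    [0,0,-10,0,0,0],
    [0,0,-20,0,0,0],
    [0,0,-30,0,0,0],
    [0,0,-30,0,0,0],
    [0,0,-30,0,0,0]
  ]
}}

```text
time: 13.5
tool_pos: [0.4425, 0.161, 0.1567]
tool_rot: [0.0, 0.001, 1.0, -0.0]
contact_force: [1.2, 0.8, -0.6]
gripper_width: 0.883
grasp_force: 0.0
```

Request:
{"name": "play_rows", "arguments": {
  "commands": [
    [0,0,-20,0,0,0],
    [0,0,0,0,0,0],
    [0,0,0,0,0,0],
    [0,0,0,0,0,0]
  ]
}}

```text
time: 13.83
tool_pos: [0.4423, 0.161, 0.1742]
tool_rot: [-0.001, 0.001, 1.0, -0.0]
contact_force: [0.4, 0.1, 0.3]
gripper_width: 0.877
grasp_force: 0.0
```

```bash
python3 look.py w5; python3 - <<'E'
from plant import imaging;import cv2
s=cv2.cvtColor(imaging.grab_frame("scene")["image"],cv2.COLOR_RGB2BGR)
w=cv2.imread("pics/w5.png");c=cv2.resize(s[120:260,155:315],None,fx=3,fy=3,interpolation=cv2.INTER_CUBIC)[:420]
w=w[:,160:460]
cv2.imwrite("pics/c5.png",cv2.hconcat([w,c]))
E
```

```text
13.8333 [0.44230596 0.1609507  0.1742323 ] [(np.float64(87.36563347039507), np.float64(239.39872847751218)), (np.float64(125.9104602968736), np.float64(343.4388883618765)), (np.float64(274.7138734611603), np.float64(352.80746595082917))]
```

View pics/c5.png

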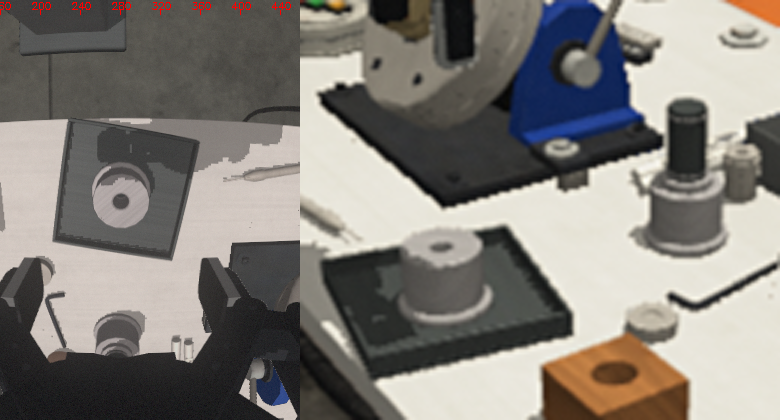

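The tight bushing stands upright in the middle of the tray, with its rim at (121,201) in the left crop. The gauge is seated in the wide bushing, so I'm handing in.

```bash
python3 -c "
from plant import manip;print(manip.job_done())"
```

```text
the job is handed in; nothing more can be done
None
```

The job is handed in at about 14 s of the 54 s allowed: the last pictures show the gauge fully home in the wide bushing on the table and the tight bushing upright in the middle of the reject tray; the hand-in returned no verdict.

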